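Snap open the document stand

ROBOT

A 6-joint arm with a two-finger parallel gripper is mounted at the origin on a cart in front of the work surface, level with it; the furniture and walls round the work are solid. World frame = base frame: x ahead of the robot, y to its left, z up, the work surface at z = 0. Lengths are in m, angles in rad, forces in N, time in s.
With the tool pointing down it reaches from about 0.25 to 0.775 m from the base axis. Payload 4 kg.
Tool frame: the origin (TCP) lies midway between the tips of the shut fingers; the grasp point (between the pads) lies 19 mm behind it (robot.tcp_to_grasp is the distance from the TCP to the grasp point, in m); z points along the fingers, y is the line along which they close (so a half turn about z gives the same grasp; the last joint's range is limited). The gripper opens to 94 mm and grips with 3 to 60 N. Pads are 16 mm wide; open, the fingers measure 119 mm over their backs; the gripper's body (75 mm by 177 mm) begins 78 mm behind the grasp point.
Start: joints at [1.1, 0.087, 1.371, -0, 1.684, -0.103], TCP at [0.198, 0.513, 0.206] pointing down, gripper open.
Joint ranges: [-3.1, 3.1], [-0.76, 2.03], [0.27, 2.55], [-1.08, 4.22], [0.17, 2.65], [-2.57, 2.57]. Speed limits (rad/s): [2.79, 2.79, 3.14, 3.14, 3.14, 3.14].

INTERFACE

Orientations are given as [roll, pitch, yaw] about the fixed x, y, z axes, in that order (R = Rz(yaw) Ry(pitch) Rx(roll)).
In Python, from bench import robot, viewer gives the robot as it stands. The module is installed in compiled form; this text tells all that it offers.
- The arm moves only by the shell command python3 -m handwheel 'ROWS' [OPENING]. ROWS is JSON, a list of rows, each a list of 6 numbers: the shift along the tool's x, y, z in units of 0.2 m (1.0 is 0.2 m), then the turn, a rotation vector about the tool's x, y, z in units of 30 degrees (1.0 is 30 degrees). In form: [[x, y, z, wx, wy, wz], ...]. A call has 1 to 10 rows; each row is the pose to reach, as a shift and turn from the pose commanded when the call began, along the tool's axes at that moment; what a row does not reach only later rows make up. A row lasts 1/12 s, in which the tool goes at most 41.7 mm and 7.16 degrees, less where a joint would pass 70% of its speed; a pose out of reach is approached as far as the arm can. A call with a number of a shift or a turn outside -1 to 1 is refused whole. A call with a gripper value outside its range is refused whole. OPENING is the gripper's target within -1 to 1 (shut at 1, half-way at 0, fully open at -1), set as the call begins (- or left out, the last holds). The fingers move at their own pace and stop on an object; the grip force is fixed at half the most. Time passes only in rows, so rows that repeat a pose let the fingers close. It gives the time, the measured TCP pose, the force, the opening and the grip force at its end, in the units of the state.
- robot.get_obs(): the state, without advancing time (a new reading comes with each control period).
- viewer.snapshot(name): name is "scene" or "top"; returns the picture (480x640x3 uint8, red, green, blue); there is no depth.
- viewer.calibration(name): a dict with "fx", "fy", "cx", "cy" (pixels), "R" (3x3) and "t" (3): a world point X has camera coordinates R X + t. Camera axes: x right, y down, z forward; pixel columns grow to the right and rows downward; lengths in m; the calibration is good to about 2 mm. A picture is of the moment at which its call begins. calibration takes no time and is no camera call.
- robot.close_job(): hands the job in; it is judged then, once.
The state is a dict: "time": time; "joint_positions": joint angles; "qvel": joint speeds; "joint_torque": joint torques, N m; "tool_pos": TCP position; "ee_rot": TCP orientation; "wrist_force": force on the tool from outside, world axes, zero at the start; "wrist_torque": the same for the moment, N m; "width": finger opening in m; "finger_force": force on a finger pad.
Only numpy, scipy, OpenCV 4.12 (cv2) and the standard library are available. Lean on these libraries where they do the work, as an engineer would, in place of code of your own. Each camera call takes 0.05 s, during which the arm holds its last target. There are 200 camera calls.

TASK

Two folding stands lie folded flat on the desk, a large document stand and a small phone stand. Lift the backrest of the large document stand by its pull tab until it snaps over and stands fully open, leaning back against its stop, and let go of it. Leave the small phone stand folded.

Things in the scene. Friction and masses are not known exactly. Their poses are not given: they have to be found in the camera images.
- document_stand: Large folding stand, fixed to the desk, left or right of the small one. Black base 138 x 190 mm (x by y; 205 over the side springs), 16 mm high, under a pale aluminium leaf (backrest) hinged at the far edge. Origin on the desk, under the base, 65 mm from its near edge. x points from tab to hinge, away from the robot within 20 degrees; y along the hinge, z up. Hinge axis x = +54.5, z = 28 mm.
- document_stand_tab (a point): Grip point on the large stand's black pull tab: a flat tongue 20 mm wide (along the hinge), 8 mm thick, 44 mm long beyond the leaf's free edge, in its plane. The point is 12 mm from the tab's round end, 32 mm from the leaf, 157 mm from the hinge axis; folded, 28 mm above bare desk. Pinched by its two sides (along the hinge) it pivots between the fingers as it is led along its arc.
- document_stand_backrest (a joint): Angle of the large stand's backrest: 0 = folded flat, 1.9 rad (109 degrees) = fully open, leaning back from the robot against its stop; it grows as the tab rises. Over-centre springs: let go below about 1.05 rad it snaps back folded, above about 1.2 rad it snaps open and stays. Lifting takes about 2 N at the tab at first, less towards the middle.
- phone_stand_backrest (a joint): Angle of the small phone stand's backrest (0 = folded flat, 1.9 rad = open). That stand is alike in make and height but its base is only 95 mm wide and 98 mm deep (x); it stays folded.

How it is judged:
By the outcome, as a careful person would: the job done as asked, in the order asked, and still so for the second after the job is handed in, with the robot touching nothing.
It also fails if it takes over 35 s, if anything falls off the work surface, if the arm or the gripper's body presses on something with over 40 N, if the wrist force passes 120 N, or if a joint passes its speed limit or range.

## Working session

There is one attempt and no reset: what is moved stays moved. The work goes in short steps, Python scripts to look and compute and a shell command to move; the robot and the scene stay as the last step left them, time stands still between calls to the robot, and variables do not carry over. Pictures are saved under pics/ and viewed, at most 10 in all, crops included, and the job is handed in when it is done.

```bash
mkdir -p pics; python3 - <<'E'
from bench import robot, viewer
import cv2
for n in ("scene","top"):
    cv2.imwrite(f"pics/{n}0.png", viewer.snapshot(n)[:,:,::-1])
    c=viewer.calibration(n); print(n,{k:(v if not hasattr(v,'tolist') else v.tolist()) for k,v in c.items()})
o=robot.get_obs(); print(o['time'],o['tool_pos'],o['ee_rot'],o['width'],robot.tcp_to_grasp)
E
```

```text
scene {'fx': 471.98963620974774, 'fy': 471.98963620974774, 'cx': 310.6332488931322, 'cy': 235.32247791335305, 'R': [[0.8116700136668142, -0.5840154542451402, -0.010850719651527166], [-0.35274428944997205, -0.4752715486032755, -0.8060325187910712], [0.4655784092658808, 0.6580599549365442, -0.5917717807857732]], 't': [-0.44512500075585704, 0.22155755743936822, 0.8184350374713596]}
top {'fx': 472.07401466369225, 'fy': 472.07401466369225, 'cx': 322.1770128408604, 'cy': 242.6697196125743, 'R': [[-0.018774242427263818, -0.9996085850592459, -0.020741371630992902], [-0.987377807802081, 0.02179961072360895, -0.15687524225401703], [0.15726599276779377, 0.017534356222905386, -0.987400604552483]], 't': [0.007033910813797885, 0.5201301687158078, 1.1681592352025503]}
0.1 [0.19754189 0.51278877 0.20442563] [-3.13964253e+00 -2.27944032e-04  2.77381049e+00] 0.09413904180625735 0.0188
```

View pics/top0.png

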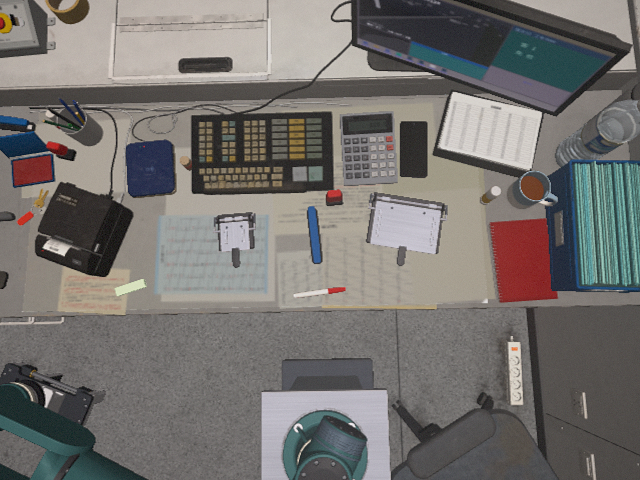

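View pics/scene0.png

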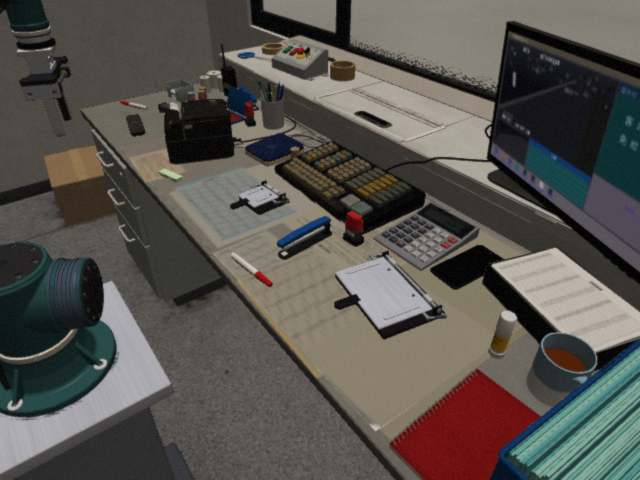

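The large stand is on the right in the top view: leaf around (407,223), tab around (402,256). The phone stand is around (236,235). I'll enlarge the large one.

```bash
python3 - <<'E'
import cv2
a=cv2.imread('pics/top0.png')[180:280,350:460]; cv2.imwrite('pics/topc.png',cv2.resize(a,None,fx=6,fy=6,interpolation=cv2.INTER_CUBIC)[:600])
b=cv2.imread('pics/scene0.png')[245:335,325:450]; cv2.imwrite('pics/scenec.png',cv2.resize(b,None,fx=6,fy=6,interpolation=cv2.INTER_CUBIC))
E
```

```text
(no output)
```

View pics/topc.png

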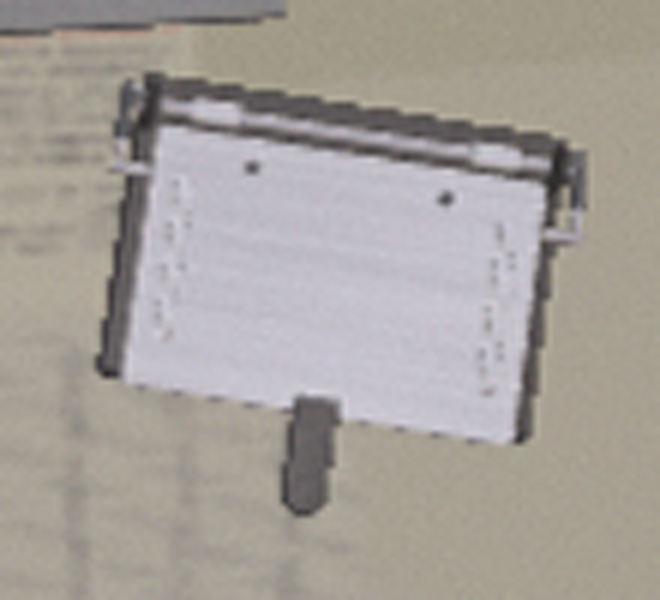

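View pics/scenec.png

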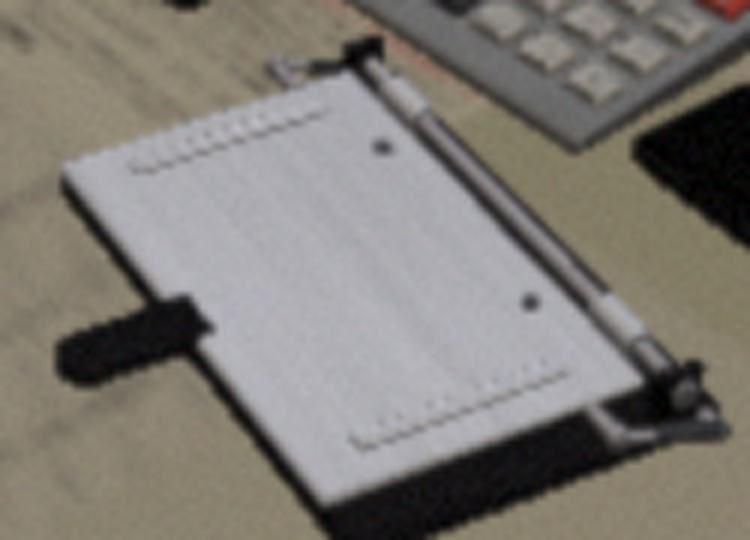

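Top crop: tab end at (303,515), tab centre at the leaf edge (316,408), near leaf corners (122,382) and (517,440). Scene crop: tab end (60,362), near leaf corners (65,172) and (325,502).

```bash
cat > h.py <<'E'
from bench import viewer, robot
import numpy as np
from scipy.spatial.transform import Rotation as Ro
def ray(n,uv):
    c=viewer.calibration(n);R=np.array(c['R']);t=np.array(c['t'])
    d=R.T@np.array([(uv[0]-c['cx'])/c['fx'],(uv[1]-c['cy'])/c['fy'],1]);return -R.T@t,d
def plane(n,uv,z):
    o,d=ray(n,uv);return o+d*(z-o[2])/d[2]
def tri(a,b):
    o1,d1=ray('top',a);o2,d2=ray('scene',b)
    s=np.linalg.lstsq(np.c_[d1,-d2],o2-o1,rcond=None)[0];p,q=o1+s[0]*d1,o2+s[1]*d2
    return (p+q)/2,np.linalg.norm(p-q)
E
python3 - <<'E'
from h import *
np.set_printoptions(precision=4,suppress=True)
T=lambda u,v:(350+u/6-.4,180+v/6-.4)
S=lambda u,v:(325+u/6-.4,245+v/6-.4)
for nm,a,b in (('end',(303,515),(60,362)),('NL',(122,382),(65,172)),('NR',(517,440),(325,502))):
    print(nm,*tri(T(*a),S(*b)),plane('top',T(*a),.029),plane('scene',S(*b),.029))
for p in ((316,408),(160,125),(548,185),(147,75),(565,143)): print(p,plane('top',T(*p),.03))
nl,nr=[plane('top',T(*p),.03) for p in ((122,382),(517,440))]
d=nl-nr; yaw=np.arctan2(-d[0],d[1]);print('yaw',yaw,np.degrees(yaw),np.linalg.norm(d))
x=np.array([np.cos(yaw),np.sin(yaw),0])
e=plane('top',T(303,515),.028); print('grip',e+.012*x, (nl+nr)/2-.032*x)
E
```

```text
end [ 0.4587 -0.2014  0.0317] 0.0005460018947529573 [ 0.4587 -0.2017  0.029 ] [ 0.4607 -0.1994  0.029 ]
NL [ 0.5187 -0.1271  0.0269] 0.0012647304846661734 [ 0.5178 -0.1266  0.029 ] [ 0.5178 -0.1292  0.029 ]
NR [ 0.4877 -0.2932  0.0308] 0.0024560927317293854 [ 0.489  -0.2943  0.029 ] [ 0.4877 -0.2916  0.029 ]
(316, 408) [ 0.5046 -0.2091  0.03  ]
(160, 125) [ 0.6307 -0.147   0.03  ]
(548, 185) [ 0.6    -0.3137  0.03  ]
(147, 75) [ 0.6533 -0.1422  0.03  ]
(565, 143) [ 0.6185 -0.3222  0.03  ]
yaw -0.17016392887731416 -9.749674950034414 0.17000311962249243
grip [ 0.4707 -0.2039  0.028 ] [ 0.4717 -0.2049  0.03  ]
```

```bash
cat >> h.py <<'E'
YAW=-0.178; G=np.array([.4713,-.2045,.028]); X=np.array([np.cos(YAW),np.sin(YAW),0]); H=G+.157*X
def goal(th,dz=0): # grasp point at tab angle th, tool down -> TCP
    p=H-.157*np.cos(th)*X; p[2]=.028+.157*np.sin(th)-robot.tcp_to_grasp+dz; return p
def delta(p,o=None):
    np.set_printoptions(precision=3,suppress=True)
    o=o or robot.get_obs();R=Ro.from_euler('xyz',o['ee_rot'])
    Rt=Ro.from_euler('xyz',[np.pi,0,np.pi+YAW])
    return np.r_[R.inv().apply(p-o['tool_pos'])/.2,np.degrees((R.inv()*Rt).as_rotvec())/30]
E
R='[-0.85,-0.95,0,0,0,0]'
python3 -m handwheel '[[-0.85,-0.95,0,0,0,0],[-0.85,-0.95,0,0,0,0],[-0.85,-0.95,0,0,0,0],[-0.85,-0.95,0,0,0,0],[-0.85,-0.95,0,0,0,0],[-0.85,-0.95,0,0,0,0],[-0.85,-0.95,0,0,0,0]]' -1
python3 -c "
from h import *
print(delta(goal(0,.12)))"
```

```text
time: 0.68
tool_pos: [0.2897, 0.2699, 0.2053]
ee_rot: [-3.139, 0.002, 2.767]
wrist_force: [0.3, 1.1, 0.3]
width: 0.0939
finger_force: 0.0
[-1.713 -1.874  0.388 -0.004  0.004 -0.376]
```

```bash

python3 -m handwheel '[[-0.85,-0.94,0,0,0,-0.2],[-0.85,-0.94,0,0,0,-0.2],[-0.85,-0.94,0,0,0,-0.2],[-0.85,-0.94,0,0,0,-0.2],[-0.85,-0.94,0,0,0,-0.2],[-0.85,-0.94,0,0,0,-0.2],[-0.85,-0.94,0,0,0,-0.2],[-0.85,-0.94,0,0,0,-0.2]]' -1
python3 -c "
from h import *
print(delta(goal(0,.12)))"
```

```text
time: 1.35
tool_pos: [0.3795, 0.0365, 0.2049]
ee_rot: [-3.142, -0.001, 2.873]
wrist_force: [0.3, 0.3, -0.7]
width: 0.0936
finger_force: 0.0
[-0.763 -1.04   0.377 -0.    -0.003 -0.173]
```

```bash

python3 -m handwheel '[[-0.76,-1,0.37,0,0,-0.173],[-0.76,-1,0.37,0,0,-0.173],[-0.76,-1,0.37,0,0,-0.173],[-0.76,-1,0.37,0,0,-0.173],[-0.76,-1,0.37,0,0,-0.173],[-0.76,-1,0.37,0,0,-0.173],[-0.76,-1,0.37,0,0,-0.173],[-0.76,-1,0.37,0,0,-0.173],[-0.76,-1,0.37,0,0,-0.173],[-0.76,-1,0.37,0,0,-0.173]]' -1
python3 - <<'E'
from h import *
import cv2
print(delta(goal(0)))
a=viewer.snapshot('top')[190:290,345:455,::-1];b=viewer.snapshot('scene')[220:340,300:420,::-1]
a=cv2.resize(a,(396,360),interpolation=cv2.INTER_CUBIC);b=cv2.resize(b,(360,360),interpolation=cv2.INTER_CUBIC)
cv2.imwrite('pics/near.png',np.hstack([a,b]))
E
```

```text
time: 2.18
tool_pos: [0.4742, -0.192, 0.1321]
ee_rot: [3.141, 0.0, 2.972]
wrist_force: [0.5, -0.5, 0.3]
width: 0.0938
finger_force: 0.0
[ 0.004 -0.065  0.614  0.002  0.001  0.015]
```

View pics/near.png

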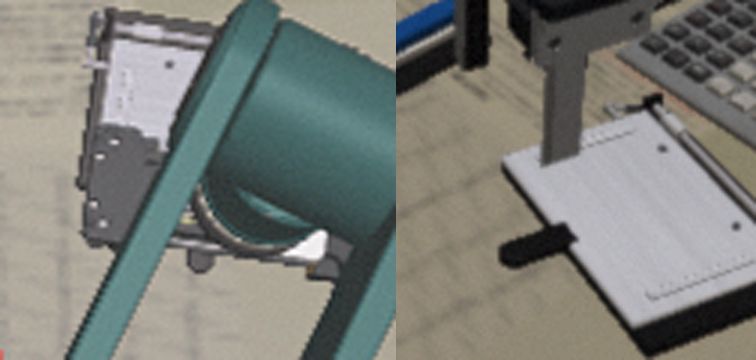

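The two fingers show either side of the tab line, and the tab is unobstructed below. I'm descending.

```bash

python3 -m handwheel '[[0,-0.065,0.1,0,0,0.015],[0,-0.065,0.3,0,0,0.015],[0,-0.065,0.45,0,0,0.015],[0,-0.065,0.55,0,0,0.015],[0,-0.065,0.6,0,0,0.015],[0,-0.065,0.6,0,0,0.015],[0,-0.065,0.6,0,0,0.015]]' -1
python3 - <<'E'
from h import *
import cv2
print(delta(goal(0)))
b=viewer.snapshot('scene')[240:340,310:410,::-1]
cv2.imwrite('pics/down.png',cv2.resize(b,(600,600),interpolation=cv2.INTER_CUBIC))
E
```

```text
time: 2.87
tool_pos: [0.4722, -0.2068, 0.0125]
ee_rot: [-3.141, 0.001, 2.962]
wrist_force: [0.5, 0.7, 0.5]
width: 0.0941
finger_force: 0.0
[ 0.007  0.01   0.017 -0.001  0.003 -0.003]
```

View pics/down.png

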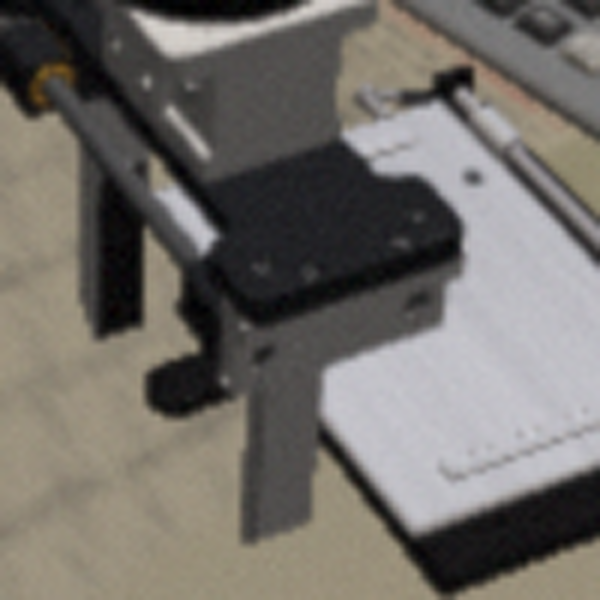

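The fingers straddle the tab. I'm closing.

```bash

python3 -m handwheel '[[0,0,0.015,0,0,0],[0,0,0.015,0,0,0],[0,0,0.015,0,0,0],[0,0,0.015,0,0,0],[0,0,0.015,0,0,0],[0,0,0.015,0,0,0],[0,0,0.015,0,0,0],[0,0,0.015,0,0,0]]' 1
python3 - <<'E'
from h import *
o=robot.get_obs();print(o['wrist_torque'])
for t in np.arange(0.1,1.85,.1): print(round(t,1),((goal(t)-goal(0))@np.array([X,[0,0,1],[0,1,0]]).T)[:2]/.2)
E
```

```text
time: 3.58
tool_pos: [0.4716, -0.2072, 0.0084]
ee_rot: [3.141, -0.0, 2.961]
wrist_force: [-0.3, -0.1, 0.7]
width: 0.0442
finger_force: 0.0
[ 0.02992044 -0.03023127 -0.05630174]
0.1 [0.00392173 0.07836923]
0.2 [0.01564774 0.15595542]
0.3 [0.03506086 0.23198336]
0.4 [0.06196712 0.3056934 ]
0.5 [0.09609769 0.37634905]
0.6 [0.13711154 0.44324434]
0.7 [0.18459888 0.50571088]
0.8 [0.23808523 0.56312453]
0.9 [0.29703617 0.61491162]
1.0 [0.36086269 0.66055472]
1.1 [0.42892704 0.69959778]
1.2 [0.50054916 0.73165068]
1.3 [0.57501342 0.75639318]
1.4 [0.65157579 0.77357804]
1.5 [0.7294713  0.78303356]
1.6 [0.80792163 0.78466528]
1.7 [0.88614293 0.77845688]
1.8 [0.96335364 0.76447039]
```

Still closing.

```bash

python3 -m handwheel '[[0,0,0,0,0,0],[0,0,0,0,0,0],[0,0,0,0,0,0],[0,0,0,0,0,0],[0,0,0,0,0,0],[0,0,0,0,0,0]]' 1
python3 -c "
from h import *
print(delta(goal(0)))"
```

```text
time: 4.08
tool_pos: [0.4723, -0.2035, 0.0083]
ee_rot: [3.134, -0.0, 2.961]
wrist_force: [2.4, 9.3, 1.3]
width: 0.0194
finger_force: 30.0
[ 0.004 -0.006 -0.005  0.014 -0.001 -0.004]
```

Gripped at 19.4 mm, with 9 N sideways. I'll centre sideways while starting to lift.

```bash

python3 -m handwheel '[[0,0.01,0,0,0,0],[0,0.02,0,0,0,0],[-0.001,0.02,-0.04,0,0,0],[-0.004,0.02,-0.078,0,0,0],[-0.009,0.02,-0.117,0,0,0],[-0.016,0.02,-0.156,0,0,0],[-0.025,0.02,-0.194,0,0,0],[-0.035,0.02,-0.232,0,0,0],[-0.048,0.02,-0.269,0,0,0],[-0.062,0.02,-0.306,0,0,0]]' 1
python3 -c "
from h import *
print(delta(goal(.4)))"
```

```text
time: 4.92
tool_pos: [0.4847, -0.2058, 0.0704]
ee_rot: [-3.141, -0.0, 2.961]
wrist_force: [1.1, -1.1, -4.1]
width: 0.0197
finger_force: 30.0
[ 0.005 -0.006  0.    -0.001 -0.    -0.005]
```

```bash

python3 -m handwheel '[[-0.034,0,-0.071,0,0,0],[-0.075,0,-0.138,0,0,0],[-0.123,0,-0.2,0,0,0],[-0.176,0,-0.258,0,0,0],[-0.235,0,-0.309,0,0,0],[-0.299,0,-0.355,0,0,0],[-0.367,0,-0.394,0,0,0],[-0.439,0,-0.426,0,0,0],[-0.439,0,-0.426,0,0,0]]' 1
python3 - <<'E'
from h import *
import cv2
print(delta(goal(1.2)))
b=viewer.snapshot('scene')[180:340,290:490,::-1]
cv2.imwrite('pics/mid.png',cv2.resize(b,(700,560),interpolation=cv2.INTER_CUBIC))
E
```

```text
time: 5.67
tool_pos: [0.5724, -0.2222, 0.1555]
ee_rot: [-3.14, 0.001, 2.961]
wrist_force: [-1.1, -2.4, -1.7]
width: 0.0195
finger_force: 30.0
[ 0.013 -0.003  0.    -0.002  0.001 -0.004]
```

View pics/mid.png

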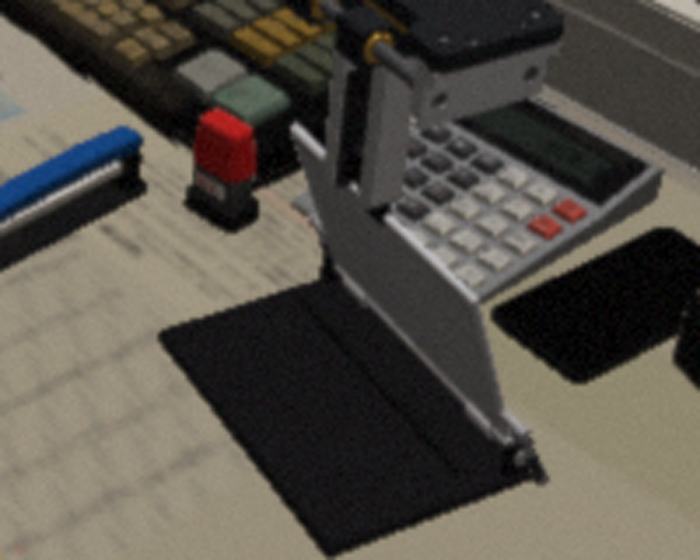

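The leaf is up at about 70° and held by its tab. I'll lead it on to about 1.7 rad.

```bash

python3 -m handwheel '[[-0.037,0,-0.013,0,0,0],[-0.075,0,-0.025,0,0,0],[-0.151,0,-0.042,0,0,0],[-0.229,0,-0.051,0,0,0],[-0.307,0,-0.053,0,0,0],[-0.386,0,-0.047,0,0,0],[-0.386,0,-0.047,0,0,0]]' 1
python3 -c "
from h import *
print(delta(goal(1.7)))"
```

```text
time: 6.3
tool_pos: [0.6485, -0.2364, 0.1638]
ee_rot: [-3.14, 0.001, 2.961]
wrist_force: [-0.5, -4.9, -2.8]
width: 0.0197
finger_force: 30.0
[ 0.014 -0.    -0.006 -0.002  0.001 -0.005]
```

```bash

python3 -m handwheel '[[0,0,0,0,0,0],[0,0,0,0,0,0],[0,0,0,0,0,0],[0,0,0,0,0,0],[0,0,0,0,0,0],[0,0,0,0,0,0],[0,0,0,0,0,0],[0,0,0,0,0,0],[0,0,0,0,0,0],[0,0,0,0,0,0]]' -1
python3 -m handwheel '[[0.02,0,-0.05,0,0,0],[0.1,0,-0.15,0,0,0],[0.2,0,-0.25,0,0,0],[0.35,0,-0.35,0,0,0],[0.5,0,-0.4,0,0,0],[0.7,0,-0.4,0,0,0],[0.9,0,-0.4,0,0,0],[1,0,-0.4,0,0,0],[1,0,-0.4,0,0,0]]'
python3 - <<'E'
from h import *
import cv2
b=viewer.snapshot('scene')[100:400,200:600,::-1]
cv2.imwrite('pics/end.png',cv2.resize(b,(800,600),interpolation=cv2.INTER_CUBIC))
E
```

```text
time: 7.13
tool_pos: [0.6469, -0.2351, 0.1643]
ee_rot: [3.141, -0.0, 2.961]
wrist_force: [-0.4, -0.5, 0.0]
width: 0.0833
finger_force: 0.0
time: 7.88
tool_pos: [0.4471, -0.1986, 0.2466]
ee_rot: [-3.14, 0.002, 2.96]
wrist_force: [0.9, 0.6, 0.5]
width: 0.0939
finger_force: 0.0
```

View pics/end.png

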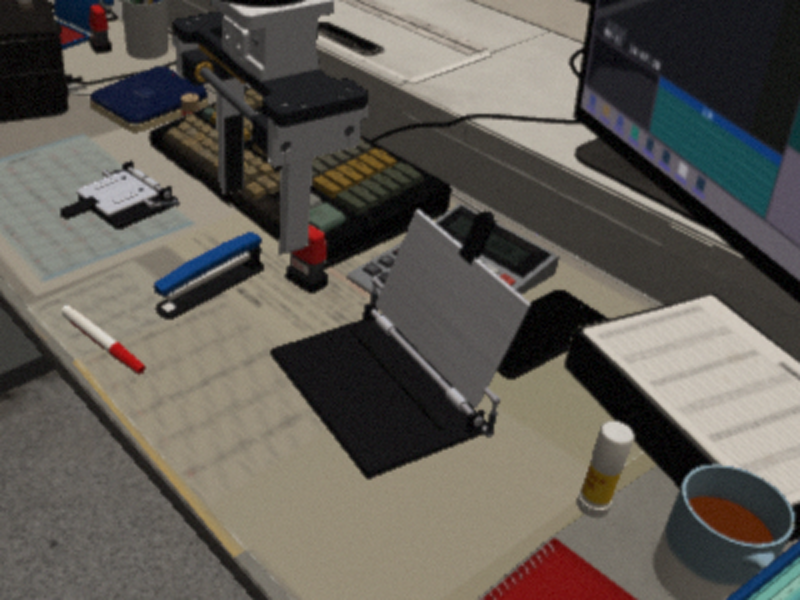

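The leaf stands fully open, leaning back with its tab at about (478,235) in the crop. The phone stand at (120,195) is still folded, and the gripper is clear.

```bash
python3 -c "
from bench import robot
print(robot.close_job())"
```

```text
the job is handed in; nothing more can be done
None
```

The large document stand's backrest is fully open against its stop and let go of, the phone stand is still folded, and I handed the job in at about 8 s on the robot's clock.

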